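# Change the cone in a swing cup and check that it rocks free

### The job

The swing cup on the check stand holds a cone that is too big for it: put that large cone back fully home in its own empty leaning holder, and seat the medium cone, the one that matches, fully down in the swing cup and let go. Then check that the cup rocks free with its cone in it: tip it at least 15 degrees away from the robot, then at least 15 degrees towards the robot, and let it come upright again with the cone still fully seated. Leave the small cone in its holder and everything else where it stands.

Things in the scene. Friction and masses are not known exactly. Their poses are not given: they have to be found in the camera images.
- cone_medium: plain steel tapered cone, one of three of the same form and taper. Origin at the centre of the small end face, own z along its axis towards the knob. Small end 16 mm across at z 0, straight taper to 40 mm at z 32, then a collar 48 mm across from z 32 to 37, then a cylindrical grip knob 18 mm across from z 37 to the flat top at 71. The matching one for the swing cup. Starts in its own leaning holder. Smooth low-friction taper, weighs 0.1 to 0.35 kg.
- cone_large: plain steel tapered cone, one of three of the same form and taper. Origin at the centre of the small end face, own z along its axis towards the knob. Small end 24 mm across at z 0, straight taper to 48 mm at z 32, then a collar 56 mm across from z 32 to 37, then a cylindrical grip knob 18 mm across from z 37 to the flat top at 71. Too big for the swing cup; starts in it, standing about 11 mm too high. Smooth low-friction taper, weighs 0.1 to 0.35 kg.
- cone_small: plain steel tapered cone, one of three of the same form and taper. Origin at the centre of the small end face, own z along its axis towards the knob. Small end 8 mm across at z 0, straight taper to 32 mm at z 32, then a collar 40 mm across from z 32 to 37, then a cylindrical grip knob 18 mm across from z 37 to the flat top at 71. Too small; starts in its own leaning holder and stays there. Smooth low-friction taper, weighs 0.1 to 0.35 kg.
- holder_medium: grey-footed holder, fixed to the table, for the medium cone: base plate 84 x 70 x 10 mm, on it a leaning post with a conical aluminium cup whose mouth is 38.5 mm inside. Origin under the plate's centre on the table. The cup's axis leans 35 degrees from vertical towards the holder's own -x (mouth faces up and to -x); mouth centre at (-10, 0, 66) mm in the holder's frame, cup 30 mm deep, wall 5 mm.
- home_medium (a point): point on the cup axis of holder_medium, 2 mm outside the mouth, fixed to the cup: its z axis is the cup's axis (outward). The centre of the medium cone's collar underside lies here (within about 1 mm) when that cone is home.
- collar_medium (a point): centre of the collar's underside on cone_medium, 32 mm up its axis from the origin; axes as the cone's
- holder_large: grey-footed holder, fixed to the table, for the large cone: base plate 84 x 70 x 10 mm, on it a leaning post with a conical aluminium cup whose mouth is 46.5 mm inside. Origin under the plate's centre on the table. The cup's axis leans 35 degrees from vertical towards the holder's own -x (mouth faces up and to -x); mouth centre at (-10, 0, 66) mm in the holder's frame, cup 30 mm deep, wall 5 mm. Starts empty.
- home_large (a point): point on the cup axis of holder_large, 2 mm outside the mouth, fixed to the cup: its z axis is the cup's axis (outward). The centre of the large cone's collar underside lies here (within about 1 mm) when that cone is home.
- collar_large (a point): centre of the collar's underside on cone_large, 32 mm up its axis from the origin; axes as the cone's
- holder_small: grey-footed holder, fixed to the table, for the small cone: base plate 84 x 70 x 10 mm, on it a leaning post with a conical aluminium cup whose mouth is 30.5 mm inside. Origin under the plate's centre on the table. The cup's axis leans 35 degrees from vertical towards the holder's own -x (mouth faces up and to -x); mouth centre at (-10, 0, 66) mm in the holder's frame, cup 30 mm deep, wall 5 mm.
- home_small (a point): point on the cup axis of holder_small, 2 mm outside the mouth, fixed to the cup: its z axis is the cup's axis (outward). The centre of the small cone's collar underside lies here (within about 1 mm) when that cone is home.
- collar_small (a point): centre of the collar's underside on cone_small, 32 mm up its axis from the origin; axes as the cone's
- stand: fixed check stand, base plate 100 (x) x 120 (y) x 10 mm with two aluminium cheeks 36 mm wide, 8 mm thick, up to 81 mm high, 40 mm either side of the middle along its y. Origin under the plate's centre on the table; its +x points away from the robot (within its yaw). The swing cup hangs between the cheeks.
- swing_cup (a joint): tilt of the aluminium swing cup about its trunnion axis, which is the stand's y axis at 75 mm height; 0 upright, positive when the top leans to the stand's +x (away from the robot), stops at +-0.5 rad. A weak spring and its own weight bring it back upright when let go; about 1 N sideways at the knob of a seated cone rocks it 0.3 rad. Cup mouth 38.5 mm inside and 49 mm outside, at 79 mm height when upright, 30 mm deep, same taper as the cones, open below.
- cup_seat (a point): point on the swing cup's axis, 2 mm above its mouth, 81 mm above the table when upright; moves with the cup, its z is the cup's axis, its x points to the stand's +x when upright. The medium cone's collar underside centre lies here (within about 1 mm) when fully home.
- tall_bottle: screw-cap bottle 70 x 139 mm standing by, to be left where it is; origin at the centre of its underside
- flask: conical glass flask 64 x 106 mm standing by, to be left where it is; origin at the centre of its underside
- capped_vial: capped vial 31 x 60 mm standing by, to be left where it is; origin at the centre of its underside
- beaker: beaker 48 x 59 mm standing by, to be left where it is; origin at the centre of its underside
- bench_timer: flat timer 64 x 64 x 19 mm standing by, to be left where it is; origin at the centre of its underside
- dish: glass dish 59 x 14 mm standing by, to be left where it is; origin at the centre of its underside
Not all that is in view belongs to the job. What is shaped like the cone_large but green, purple or turquoise is not meant.

How it is judged:
By the outcome, as a careful person would: the job done as asked, in the order asked, and still so for the second after the job is handed in, with the robot touching nothing.
It also fails if it takes over 64 s, if anything falls off the work surface, if the arm or the gripper's body presses on something with over 40 N, if the wrist force passes 120 N, or if a joint passes its speed limit or range.

### The arm

A 6-joint arm with a two-finger parallel gripper is mounted at the origin on a cart in front of the work surface, level with it; the furniture and walls round the work are solid. World frame = base frame: x ahead of the robot, y to its left, z up, the work surface at z = 0. Lengths are in mm, angles in rad, forces in N, time in s.
With the tool pointing down it reaches from about 400 to 925 mm from the base axis. Payload 12.5 kg.
Tool frame: the origin (TCP) lies at the centre of the arm's flange, where the gripper is bolted on; the fingertips stand 190 mm ahead of it and the grasp point (between the pads) lies 171 mm ahead of it; z points along the fingers, y is the line along which they close (so a half turn about z gives the same grasp; the last joint's range is limited). The gripper opens to 95 mm and grips with 3 to 60 N. Pads are 20 mm wide; open, the fingers measure 119 mm over their backs; the gripper's body (75 mm by 180 mm) begins 59 mm behind the grasp point.
Start: joints at [-1.223, 0.491, 1.559, -0, 1.092, -0.106], TCP at [274.008, -561.733, 404.761] pointing down, gripper open.
Joint ranges: [-3.1, 3.1], [-0.84, 2.19], [0.05, 2.79], [-1.13, 4.28], [0.06, 2.93], [-2.69, 2.69]. Speed limits (rad/s): [2.22, 2.22, 2.79, 3.14, 3.14, 3.14].

### API

Orientations are given as [roll, pitch, yaw] about the fixed x, y, z axes, in that order (R = Rz(yaw) Ry(pitch) Rx(roll)).
In Python, from cell import env, read_camera, search_frame, cut_out gives the robot as it stands. The module is installed in compiled form; this text tells all that it offers.
- The arm moves only by the tool move_arm, never from a script. Its argument "commands" is a list of rows, each a list of 3 entries, a list of its own where there are three numbers: the shift along the world's x, y, z normalised to -1 to 1, where 1 is 0.03 m, then the turn about the world's z normalised to -1 to 1, where 1 is 0.08 rad, then the opening, from -1 (shut) to 1 (fully open), so that 0 is half open. A call has 1 to 20 rows; each row shifts and turns the commanded pose from where the row before left it; what a row does not reach is not made up. A row lasts 1/12 s, in which the tool goes at most 41.7 mm and 7.16 degrees, less where a joint would pass 70% of its speed; a pose out of reach is approached as far as the arm can. A call with a number of a shift or a turn outside -1 to 1 is refused whole. A call with a gripper value outside its range is refused whole. The fingers move at their own pace and stop on an object; the grip force is fixed at half the most. Time passes only in rows, so rows that do not move let the fingers close. It gives the time, the measured TCP pose, the force, the opening and the grip force at its end, in the units of the state.
- env.state(): the state, without advancing time (a new reading comes with each control period).
- read_camera(name): name is "scene" or "top" or "wrist"; returns a dict with "image" (384x512x3 uint8, red, green, blue), "fx", "fy", "cx", "cy" (pixels), "D" ([k1, k2, p1, p2, k3] as OpenCV has them; the pictures are not rectified), "rvec" (rotation vector, rad) and "tvec" (3), from world to camera coordinates, as OpenCV has them. Camera axes: x right, y down, z forward; pixel columns grow to the right and rows downward; lengths in mm; the calibration is good to about 2 mm. A picture is of the moment at which its call begins. There is no depth.
- env.job_done(): hands the job in; it is judged then, once.
Trained networks look in a picture, given as the dict that the camera call returned (one of the last four; its "shot" number tells which), for a name from the list of things; names that differ only in an ending like _2 or _b are one class to them, and where a whole thing is asked for, a point or a joint stands for the part that bears it (a point fixed in the world has none). Each returns a list of dicts, best first, with "confidence" (0 to 1); they miss things now and then, are a little off and sometimes report something else, mostly with a low value. They report only what shows in the picture. A call takes as long as a camera call. They do not tell look-alikes from the thing itself.
- search_frame(thing, picture): "at" ([column, row] in pixels, amid what is visible of it).
- cut_out(thing, picture): "region" (384x512 bool, what is visible of it) and "at" ([column, row] in pixels, amid what is visible of it).
The state is a dict: "t": time; "joints": joint angles; "qvel": joint speeds; "tau": joint torques, N m; "eef_pos": TCP position; "tcp_rot": TCP orientation; "ft_force": force on the tool from outside, world axes, zero at the start; "moment": the same for the moment, N m; "opening": opening from 0.0 (shut) to 1.0 (fully open); "grip_force": force on a finger pad.
Only numpy, scipy, OpenCV 4.12 (cv2) and the standard library are available. Lean on these libraries where they do the work, as an engineer would, in place of code of your own. Each camera call takes 0.05 s, during which the arm holds its last target. There are 200 camera calls.

## Working session

There is one attempt and no reset: what is moved stays moved. The work goes in short steps, Python scripts to look and compute and a tool call to move; the robot and the scene stay as the last step left them, time stands still between calls to the robot, and variables do not carry over. Pictures are saved under pics/ and viewed, at most 10 in all, crops included, and the job is handed in when it is done.

Besides the shell and the picture viewer there is one more tool, called after "Request:" as a command line: name --argument value ..., lists and objects as JSON in quotes. move_arm: Moves the arm, as the interface text tells. Its arguments: {"type":"object","properties":{"commands":{"type":"array","items":{"type":"array"}}},"required":["commands"]}

```bash
mkdir -p pics; cat > h.py <<'E'
import numpy as np, cv2, json
from cell import env, read_camera, search_frame, cut_out
def K(p): return np.array([[p['fx'],0,p['cx']],[0,p['fy'],p['cy']],[0,0,1.]])
def ray(p,px):
    u=cv2.undistortPoints(np.array([[px]],float),K(p),np.array(p['D'],float))[0,0]
    R=cv2.Rodrigues(np.array(p['rvec'],float))[0]; t=np.array(p['tvec'],float)
    return -R.T@t, R.T@np.array([u[0],u[1],1.])
def atz(p,px,z):
    c,d=ray(p,px); return c+d*(z-c[2])/d[2]
def proj(p,X):
    return cv2.projectPoints(np.array(X,float).reshape(-1,3),np.array(p['rvec'],float),np.array(p['tvec'],float),K(p),np.array(p['D'],float))[0][:,0]
def tri(obs):
    A=np.zeros((3,3));b=np.zeros(3)
    for p,px in obs:
        c,d=ray(p,px);d=d/np.linalg.norm(d);M=np.eye(3)-np.outer(d,d);A+=M;b+=M@c
    return np.linalg.solve(A,b)
def save(p,n): cv2.imwrite('pics/'+n+'.png',cv2.cvtColor(p['image'],cv2.COLOR_RGB2BGR))
E
python3 - <<'E'
from h import *
print(env.state())
for n in ['scene','top']:
    p=read_camera(n); save(p,n+'0'); c,d=ray(p,(p['cx'],p['cy'])); print(n,c.round(),d.round(2))
    for th in ['cone_medium','cone_large','cone_small','holder_medium','holder_large','holder_small','stand','swing_cup','tall_bottle','flask']:
        print(th,[(np.round(r['at']).tolist(),round(r['confidence'],2)) for r in search_frame(th,p)][:4])
a=cv2.imread('pics/scene0.png');b=cv2.imread('pics/top0.png')
E
```

```text
{'t': 0.0, 'joints': array([-1.22257462e+00,  4.91548984e-01,  1.55948395e+00,  1.43690476e-07,
        1.09168806e+00, -1.05611322e-01]), 'qvel': array([-0.00078212, -0.0009875 , -0.00091243, -0.00129482,  0.00242565,
        0.00068047]), 'tau': array([-1.26916104e-03, -6.12645292e+01, -2.58182502e+01,  6.92304969e-02,
        4.83824650e-02, -5.47537695e-05]), 'eef_pos': array([ 274.00728699, -561.68402684,  404.15631579]), 'tcp_rot': array([-3.14047061e+00, -1.19071519e-04,  4.53832892e-01]), 'ft_force': array([ 0.68692312, -0.39032993,  0.1938618 ]), 'moment': array([ 0.02017948, -0.06549656,  0.05461245]), 'grip_force': 0.0, 'opening': 1.00230539316516}
scene [-265.  531.  729.] [ 0.7  -0.47 -0.54]
cone_medium [([146.0, 241.0], 0.78)]
cone_large [([387.0, 226.0], 0.69), ([396.0, 205.0], 0.67), ([198.0, 221.0], 0.46)]
cone_small [([259.0, 195.0], 0.63)]
holder_medium [([147.0, 262.0], 0.82)]
holder_large [([196.0, 230.0], 0.96)]
holder_small [([257.0, 212.0], 0.9)]
stand [([256.0, 213.0], 0.3)]
swing_cup []
tall_bottle [([150.0, 201.0], 0.6)]
flask [([294.0, 179.0], 0.86)]
top [4.060e+02 1.000e+00 1.132e+03] [ 0.15 -0.02 -0.99]
cone_medium [([151.0, 191.0], 0.58)]
cone_large [([324.0, 222.0], 0.84), ([370.0, 256.0], 0.73), ([318.0, 264.0], 0.69), ([282.0, 252.0], 0.67)]
cone_small [([256.0, 227.0], 0.51), ([264.0, 186.0], 0.48), ([269.0, 187.0], 0.45), ([183.0, 133.0], 0.26)]
holder_medium [([160.0, 191.0], 0.61), ([316.0, 228.0], 0.61), ([214.0, 228.0], 0.53)]
holder_large [([200.0, 183.0], 0.96), ([186.0, 236.0], 0.2)]
holder_small [([266.0, 183.0], 0.67)]
stand [([316.0, 230.0], 0.9)]
swing_cup []
tall_bottle [([182.0, 134.0], 0.77), ([269.0, 180.0], 0.33)]
flask [([323.0, 165.0], 0.83), ([215.0, 229.0], 0.51)]
```

```bash
python3 - <<'E'
import cv2
for n,(x0,x1,y0,y1) in {'scene0':(80,480,100,340),'top0':(100,420,90,300)}.items():
    a=cv2.imread(f'pics/{n}.png')[y0:y1,x0:x1]; s=800/(x1-x0) 
    cv2.imwrite(f'pics/{n}c.png',cv2.resize(a,None,fx=s,fy=s,interpolation=cv2.INTER_CUBIC))
E
```

```text
(no output)
```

View pics/scene0c.png

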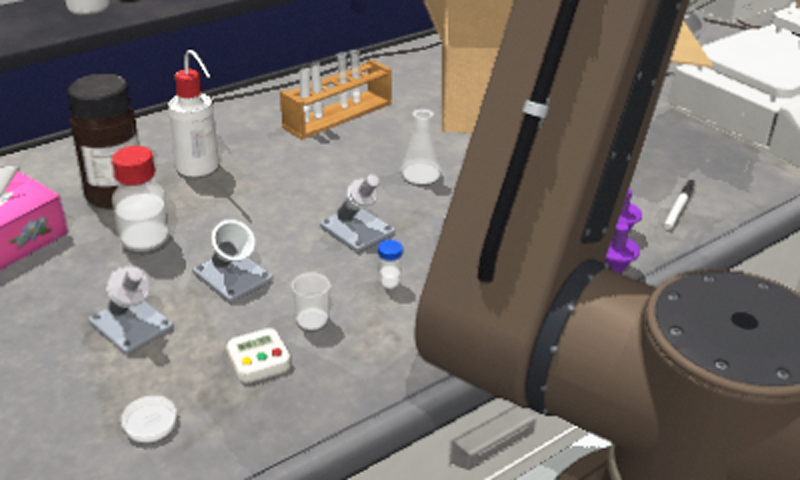

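View pics/top0c.png

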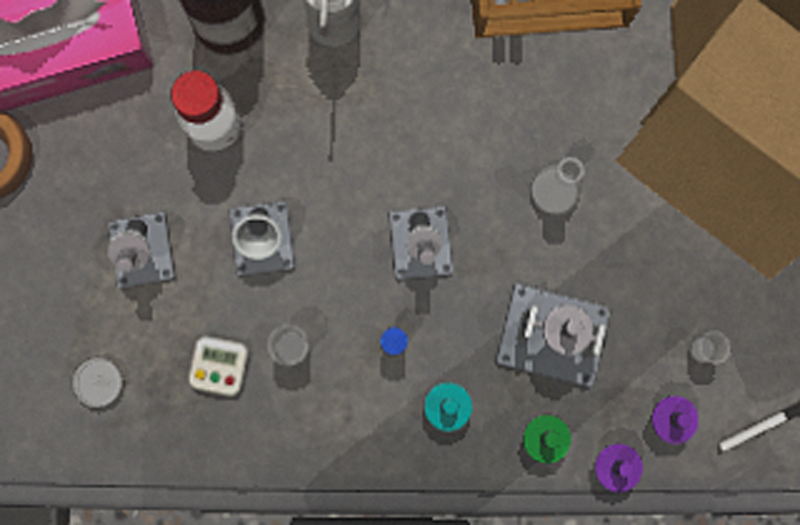

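The scene crop shows the medium holder at (147,262), the empty large holder at (196,230) and the small one at (257,212); the arm hides the stand. The top crop shows the stand with the grey large cone at about (322,222), and coloured decoys below it.

```bash
python3 - <<'E'
from h import *
p=read_camera('top')
f=lambda x,y:(100+x/2.5,90+y/2.5)
print(p['fx'],p['D'])
for n,c,z in [('med',[(108,219),(163,212),(174,279),(120,287)],10),('large',[(230,206),(287,202),(294,269),(238,275)],10),('small',[(390,211),(444,207),(452,274),(397,280)],10),('stand',[(516,285),(608,305),(592,387),(498,365)],10)]:
    P=np.array([atz(p,f(*q),z)[:2] for q in c]); e=[P[(i+1)%4]-P[i] for i in range(4)]
    print(n,P.mean(0).round(1),[round(np.hypot(*v),1) for v in e],[round(np.degrees(np.arctan2(v[1],v[0])),1) for v in e])
print('knob large',atz(p,f(572,319),131).round(1))
w=read_camera('wrist');save(w,'w0');c,d=ray(w,(256,192));print(w['fx'],c,d)
E
```

```text
375.4301734057338 [-0.10904299  0.          0.          0.          0.        ]
med [582.  291.9] [np.float64(68.3), np.float64(84.1), np.float64(66.4), np.float64(85.7)] [np.float64(-82.1), np.float64(-168.1), np.float64(99.2), np.float64(13.1)]
large [597.7 144.6] [np.float64(69.8), np.float64(83.1), np.float64(68.0), np.float64(85.7)] [np.float64(-85.2), np.float64(-172.6), np.float64(96.9), np.float64(8.6)]
small [594.  -47.8] [np.float64(66.2), np.float64(83.0), np.float64(66.9), np.float64(85.1)] [np.float64(-84.9), np.float64(-173.2), np.float64(97.0), np.float64(6.3)]
stand [ 483.3 -208.6] [np.float64(114.5), np.float64(101.1), np.float64(116.0), np.float64(99.1)] [np.float64(-101.7), np.float64(167.8), np.float64(77.3), np.float64(-13.0)]
knob large [ 492.7 -206.1  131. ]
277.46257075639573 [ 338.55377836 -529.57338343  384.9734011 ] [-0.24473232 -0.10389729 -0.96413181]
```

Request:
move_arm --commands '[[[0.5,0.85,-0.15],-0.6,0],[[0.5,0.85,-0.15],-0.6,0],[[0.5,0.85,-0.15],-0.6,0],[[0.5,0.85,-0.15],-0.6,0],[[0.5,0.85,-0.15],-0.6,0],[[0.5,0.85,-0.15],-0.6,0],[[0.5,0.85,-0.15],-0.6,0],[[0.5,0.85,-0.15],-0.6,0],[[0.5,0.85,-0.15],-0.6,0],[[0.5,0.85,-0.15],-0.6,0],[[0.5,0.85,-0.15],-0.6,0],[[0.5,0.85,-0.15],-0.6,0],[[0.5,0.85,-0.15],-0.6,0],[[0.5,0.85,-0.15],-0.6,0],[[0,0,0],0,0]]'

```text
t: 2.45
eef_pos: [485.5, -201.4, 341.2]
tcp_rot: [-3.141, 0.001, -0.218]
ft_force: [0.5, -0.1, 0.1]
opening: 0.499
grip_force: 0.0
```

```bash
python3 - <<'E'
from h import *
w=read_camera('wrist');save(w,'w1');s=env.state();print(s['eef_pos'],s['tcp_rot'],s['t'])
I=cv2.imread('pics/w1.png');cv2.imwrite('pics/w1c.png',cv2.resize(I,(800,600),interpolation=cv2.INTER_CUBIC))
E
```

```text
[ 484.86672934 -202.86041628  341.47589265] [-3.14141548e+00  4.57041119e-04 -2.15361700e-01] 2.5
```

View pics/w1c.png

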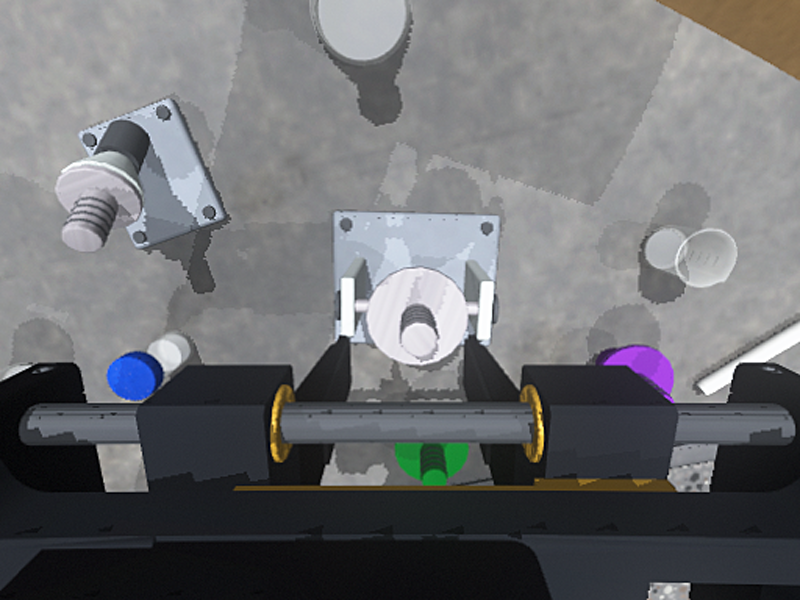

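The stand is square in the wrist view: plate far corners (333,211) and (498,214), knob top (419,340), collar centre (417,316), cheek tops (348,308) and (485,308), all in the enlarged picture.

```bash
python3 - <<'E'
from h import *
w=read_camera('wrist');print(w['tvec'])
s=800/512
for n,q,z in [('knobtop',(419,340),130.7),('collartop',(417,316),96.7),('cheekL',(348,308),81),('cheekR',(485,308),81),('c1',(333,211),10),('c2',(498,214),10)]:
    print(n,atz(w,(q[0]/s,q[1]/s),z).round(1))
for th in ['cone_large']:
    for r in cut_out(th,w)[:4]: print(r['at'],r['confidence'],r['region'].sum())
E
```

```text
[-94.74417925 484.65750231 464.30029851]
knobtop [ 483.5 -209.   130.7]
collartop [ 484.6 -209.1   96.7]
cheekL [ 492.9 -170.5   81. ]
cheekR [ 476.  -247.9   81. ]
c1 [ 546.  -163.7   10. ]
c2 [ 519. -277.   10.]
[273.8, 295.3] 0.94 1038
[411.4, 231.0] 0.86 762
[265.7, 200.4] 0.77 3160
```

Request:
move_arm --commands '[[[0.12,0.87,0],0.3,0],[[0.12,0.87,0],0.3,0],[[0.12,0.87,0],0.3,0],[[0.12,0.87,0],0.3,0],[[0.12,0.87,0],0.3,0],[[0.12,0.87,0],0.3,0],[[0.12,0.87,0],0.3,0],[[0.12,0.87,0],0.3,0],[[0.12,0.87,0],0.3,0],[[0.12,0.87,0],0.3,0],[[0.12,0.87,0],0.3,0],[[0.12,0.87,0],0.3,0],[[0.12,0.87,0],0.3,0],[[0.12,0.87,0],0.3,0],[[0.12,0.87,0],0.3,0],[[0.12,0.87,0],0.3,0],[[0,0,0],0,0]]'

```text
t: 4.02
eef_pos: [542.3, 215.0, 342.0]
tcp_rot: [-3.141, -0.001, 0.169]
ft_force: [-1.6, 0.8, -0.4]
opening: 0.503
grip_force: 0.0
```

```bash
python3 - <<'E'
from h import *
w=read_camera('wrist');save(w,'w2');s=env.state();print(s['eef_pos'],s['tcp_rot'],s['t'])
np.savez('w2.npz',**{k:w[k] for k in ['fx','fy','cx','cy','D','rvec','tvec']})
I=cv2.imread('pics/w2.png')[:300];cv2.imwrite('pics/w2c.png',cv2.resize(I,None,fx=1.5625,fy=1.5625,interpolation=cv2.INTER_CUBIC))
E
```

```text
[541.96703586 213.38009884 341.75522977] [ 3.14151681e+00 -4.86036856e-04  1.67521339e-01] 4.0667
```

View pics/w2c.png

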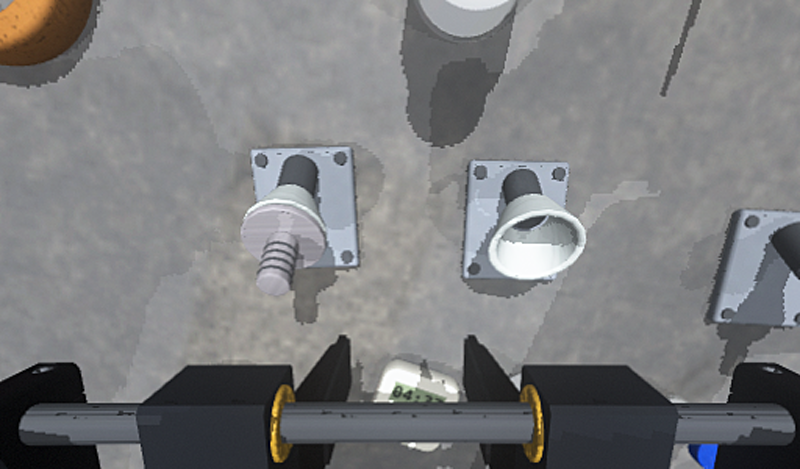

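Medium holder plate corners (251,148), (353,148), (357,265), knob top about (272,283); large holder corners (469,161), (569,163), (462,278), cup ring centre about (537,236) (enlarged pixels).

```bash
python3 - <<'E'
from h import *
from scipy.optimize import least_squares
w=dict(np.load('w2.npz'))
s=800/512; r=np.radians(35);u=np.array([-np.sin(r),0,np.cos(r)]);m=np.array([-10,0,66.])
TL,TR,BR,BL=[np.array(v) for v in [(42,35,10),(42,-35,10),(-42,-35,10),(-42,35,10)]]
def fit(name,F,x0):
    X=np.array([f[0] for f in F],float);q=np.array([f[1] for f in F])/s
    def W(v):
        c,sn=np.cos(v[2]),np.sin(v[2]);return X@np.array([[c,sn,0],[-sn,c,0],[0,0,1]])+[v[0],v[1],0]
    o=least_squares(lambda v:(proj(w,W(v))-q).ravel(),x0,x_scale=[1,1,.01])
    v=o.x;print(name,v.round(3),np.round(o.fun.reshape(-1,2),1).tolist())
    c,sn=np.cos(v[2]),np.sin(v[2]);R=np.array([[c,-sn,0],[sn,c,0],[0,0,1]])
    for n,k in [('home',2),('grasp',31)]: print(n,(R@(m+k*u)+[v[0],v[1],0]).round(1))
fit('med',[(TL,(251,148)),(TR,(353,148)),(BR,(358,266)),(m+41*u,(272,282))],[582,292,.18])
fit('large',[(TL,(469,160)),(TR,(569,162)),(BL,(462,279)),(m,(537,236))],[598,144,.13])
E
```

```text
med [5.82712e+02 2.93733e+02 1.75000e-01] [[-0.6, -1.2], [0.3, -1.4], [-0.1, 0.9], [0.3, 1.6]]
home [571.7 291.8  67.6]
grasp [555.4 288.9  91.4]
large [6.00272e+02 1.47093e+02 1.60000e-01] [[-0.7, -2.0], [1.0, -2.9], [0.4, -1.3], [-0.6, 5.5]]
home [589.3 145.3  67.6]
grasp [572.8 142.7  91.4]
```

```bash
python3 - <<'E'
from h import *
w=dict(np.load('w2.npz'));s=800/512
I=cv2.imread('pics/w2.png')
r=np.radians(35);u=np.array([-np.sin(r),0,np.cos(r)]);m=np.array([-10,0,66.])
v=(600.3,147.1,.16)
c,sn=np.cos(v[2]),np.sin(v[2]);R=np.array([[c,-sn,0],[sn,c,0],[0,0,1]])
J=cv2.resize(I[85:200,140:390],None,fx=3,fy=3,interpolation=cv2.INTER_CUBIC)
def draw(v,m,u,rad,col):
    c,sn=np.cos(v[2]),np.sin(v[2]);R=np.array([[c,-sn,0],[sn,c,0],[0,0,1]])
    t=np.linspace(0,2*np.pi,60);e1=np.array([0,1,0]);e2=np.cross(u,e1)
    X=[m+rad*(np.cos(a)*e1+np.sin(a)*e2) for a in t]
    P=proj(w,np.array(X)@R.T+[v[0],v[1],0])
    cv2.polylines(J,[((P-[140,85])*3).astype(int)],True,col,1)
    B=np.array([(42,35,10),(42,-35,10),(-42,-35,10),(-42,35,10)])
    P=proj(w,B@R.T+[v[0],v[1],0]);cv2.polylines(J,[((P-[140,85])*3).astype(int)],True,col,1)
draw(v,m,u,23.25,(0,0,255));draw(v,m,u,28.25,(0,0,255))
v2=(582.7,293.7,.175);draw(v2,m+7*u,u,24,(0,0,255));draw(v2,m+41*u,u,9,(0,0,255))
cv2.imwrite('pics/w2d.png',J)
E
```

```text
(no output)
```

View pics/w2d.png

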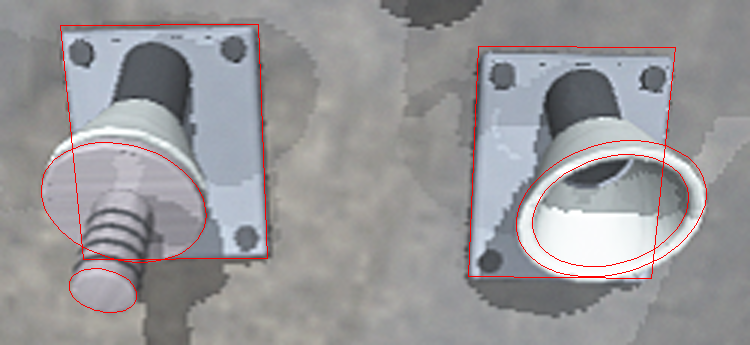

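Request:
move_arm --commands '[[[-0.12,-0.88,0],-0.3,0],[[-0.12,-0.88,0],-0.3,0],[[-0.12,-0.88,0],-0.3,0],[[-0.12,-0.88,0],-0.3,0],[[-0.12,-0.88,0],-0.3,0],[[-0.12,-0.88,0],-0.3,0],[[-0.12,-0.88,0],-0.3,0],[[-0.12,-0.88,0],-0.3,0],[[-0.12,-0.88,0],-0.3,0],[[-0.12,-0.88,0],-0.3,0],[[-0.12,-0.88,0],-0.3,0],[[-0.12,-0.88,0],-0.3,0],[[-0.12,-0.88,0],-0.3,0],[[-0.12,-0.88,0],-0.3,0],[[-0.12,-0.88,0],-0.3,0],[[-0.12,-0.88,0],-0.3,0],[[0,0,-0.4],0,0],[[0,0,-0.6],0,0],[[0,0,-0.6],0,0],[[0,0,0],0,0]]'

```text
t: 5.73
eef_pos: [482.4, -210.9, 291.5]
tcp_rot: [-3.141, 0.004, -0.221]
ft_force: [0.4, 0.3, -0.1]
opening: 0.498
grip_force: 0.0
```

Request:
move_arm --commands '[[[0,0,0],0,-1],[[0,0,0],0,-1],[[0,0,0],0,-1],[[0,0,0],0,-1],[[0,0,0],0,-1],[[0,0,0],0,-1]]'

```text
t: 6.23
eef_pos: [484.0, -208.9, 294.2]
tcp_rot: [-3.14, 0.0, -0.219]
ft_force: [3.3, 9.3, -0.1]
opening: 0.184
grip_force: 29.8
```

Request:
move_arm --commands '[[[-0.13,0.03,-0.017],0,-1],[[-0.13,0.03,-0.027],0,-1],[[-0.13,0.03,-0.037],0,-1],[[-0.13,0.03,-0.043],0,-1],[[-0.12,0.03,-0.053],0,-1],[[0,0,0],0,-1],[[0,0,0],0,-1]]'

```text
t: 6.82
eef_pos: [464.7, -203.9, 288.9]
tcp_rot: [-3.14, 0.001, -0.218]
ft_force: [1.1, 11.1, 6.1]
opening: 0.182
grip_force: 30.1
```

```bash
python3 - <<'E'
from h import *
w=read_camera('wrist');save(w,'w3')
I=cv2.imread('pics/w3.png')[90:280,150:380];cv2.imwrite('pics/w3c.png',cv2.resize(I,None,fx=3,fy=3,interpolation=cv2.INTER_CUBIC))
E
```

```text
(no output)
```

View pics/w3c.png

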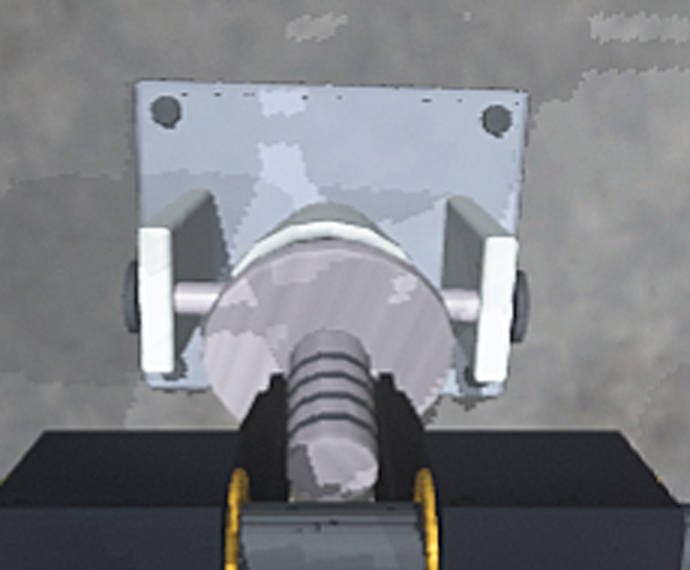

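The picture shows the cup tipped towards the robot with the large cone gripped and tipped along; now pull it out along the cup's axis and carry it over.

Request:
move_arm --commands '[[[-0.14,0.03,0.3],0,-1],[[-0.14,0.03,0.3],0,-1],[[-0.28,0.06,0.6],0,-1],[[0,0,0.33],0,-1],[[0.23,0.757,0.33],0.315,-1],[[0.23,0.757,0.33],0.315,-1],[[0.23,0.757,0.33],0.315,-1],[[0.23,0.757,0.33],0.315,-1],[[0.23,0.757,0],0.315,-1],[[0.23,0.757,0],0.315,-1],[[0.23,0.757,0],0.315,-1],[[0.23,0.757,0],0.315,-1],[[0.23,0.757,0],0.315,-1],[[0.23,0.757,0],0.315,-1],[[0.23,0.757,0],0.315,-1],[[0.23,0.757,0],0.315,-1],[[0.23,0.757,0],0.315,-1],[[0.23,0.757,0],0.315,-1],[[0.23,0.757,0],0.315,-1],[[0,0,0],0,-1]]'

```text
t: 8.53
eef_pos: [551.8, 141.9, 374.5]
tcp_rot: [-3.141, -0.001, 0.163]
ft_force: [-0.4, -0.1, -2.9]
opening: 0.18
grip_force: 30.0
```

```bash
python3 - <<'E'
from h import *
s=env.state();print(s['eef_pos'],s['tcp_rot'],s['opening'])
w=read_camera('wrist');save(w,'w4')
I=cv2.imread('pics/w4.png')[60:300,120:400];cv2.imwrite('pics/w4c.png',cv2.resize(I,None,fx=2.5,fy=2.5,interpolation=cv2.INTER_CUBIC))
E
```

```text
[551.83259347 141.94802968 374.45960976] [-3.14124565e+00 -1.13572035e-03  1.63460288e-01] 0.17961628411595504
```

View pics/w4c.png

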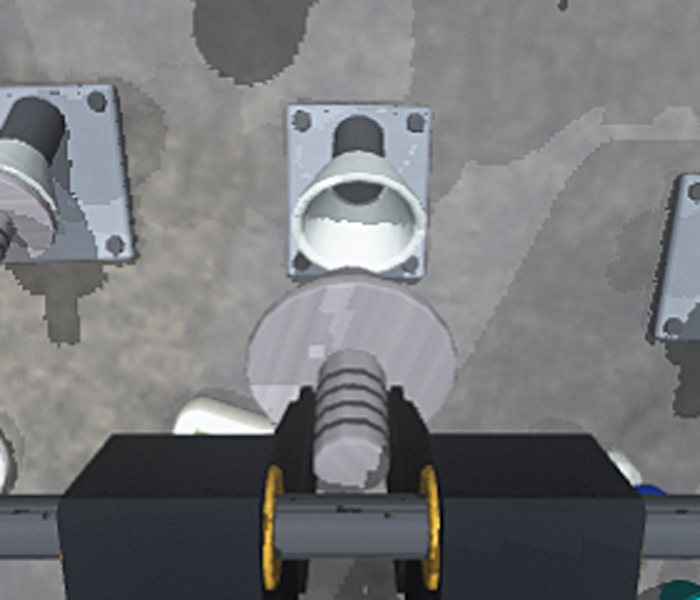

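The cone hangs tipped about 26° in the grip; holder_large plate corners at crop (287,101), (432,107), (424,281), (288,277), ring centre (361,226).

```bash
python3 - <<'E'
from h import *
from scipy.optimize import least_squares
w=read_camera('wrist')
r=np.radians(35);u=np.array([-np.sin(r),0,np.cos(r)]);m=np.array([-10,0,66.])
X=np.array([(42,35,10),(42,-35,10),(-42,-35,10),(-42,35,10),m])
q=np.array([(287,101),(432,107),(425,281),(287,278),(361,226)])/2.5+[120,60]
def W(v):
    c,sn=np.cos(v[2]),np.sin(v[2]);return X@np.array([[c,sn,0],[-sn,c,0],[0,0,1]])+[v[0],v[1],0]
o=least_squares(lambda v:(proj(w,W(v))-q).ravel(),[599,147,.15],x_scale=[1,1,.01]);v=o.x
print(v,o.fun.reshape(-1,2).round(1).tolist())
c,sn=np.cos(v[2]),np.sin(v[2]);R=np.array([[c,-sn,0],[sn,c,0],[0,0,1]])
print((R@(m+2*u)+[v[0],v[1],0]).round(1))
E
```

```text
[5.97685948e+02 1.44068442e+02 1.39331873e-01] [[-0.2, 0.3], [1.0, -0.7], [0.1, -0.4], [-0.1, -0.4], [-0.7, 1.1]]
[586.6 142.5  67.6]
```

Request:
move_arm --commands '[[[-0.02,-0.02,-0.58],-0.06,-1],[[-0.02,-0.02,-0.58],-0.06,-1],[[-0.02,-0.02,-0.58],-0.06,-1],[[-0.01,-0.01,-0.57],-0.07,-1],[[0,0,0],0,-1],[[0.15,0.02,-0.23],0,-1],[[0.15,0.02,-0.23],0,-1],[[0.15,0.02,-0.24],0,-1],[[0,0,0],0,-1]]'

```text
t: 9.38
eef_pos: [563.7, 138.8, 282.8]
tcp_rot: [3.141, 0.0, 0.14]
ft_force: [-0.4, 0.3, -3.7]
opening: 0.18
grip_force: 30.0
```

Request:
move_arm --commands '[[[0.06,0.01,-0.16],0,-1],[[0.06,0.01,-0.16],0,-1],[[0,0,0],0,-1]]'

```text
t: 9.63
eef_pos: [567.0, 139.8, 273.8]
tcp_rot: [-3.141, -0.001, 0.14]
ft_force: [1.4, 2.1, -0.6]
opening: 0.183
grip_force: 30.0
```

Request:
move_arm --commands '[[[0.06,0.01,-0.16],0,-1],[[0.06,0.01,-0.16],0,-1],[[0,0,0],0,-1]]'

```text
t: 9.88
eef_pos: [569.5, 140.8, 263.7]
tcp_rot: [-3.141, 0.003, 0.14]
ft_force: [-3.2, 8.0, -0.7]
opening: 0.186
grip_force: 30.0
```

Request:
move_arm --commands '[[[0.04,0.04,-0.06],0,-1],[[0.02,0.02,-0.06],0,-1],[[0,0,0],0,-1]]'

```text
t: 10.13
eef_pos: [571.1, 142.5, 260.8]
tcp_rot: [-3.141, 0.003, 0.14]
ft_force: [-6.4, 4.7, 4.2]
opening: 0.183
grip_force: 30.0
```

Request:
move_arm --commands '[[[0.02,0,-0.04],0,-1],[[0,0,0],0,-1],[[0,0,0],0,-0.5],[[0,0,0],0,-0.2],[[0,0,0],0,0],[[0,0,0],0,0],[[0,0,0.9],0,0],[[0,0,0.9],0,0],[[0,0,0.9],0,0],[[0,0,0],0,0]]'

```text
t: 10.97
eef_pos: [573.3, 141.9, 345.2]
tcp_rot: [3.141, -0.007, 0.14]
ft_force: [0.9, -0.5, 0.7]
opening: 0.499
grip_force: 0.0
```

```bash
python3 - <<'E'
from h import *
w=read_camera('wrist');save(w,'w5')
I=w['image'][:,:,::-1].copy()
r=np.radians(35);u=np.array([-np.sin(r),0,np.cos(r)]);m=np.array([-10,0,66.])
v=(597.7,144.1,.139);c,sn=np.cos(v[2]),np.sin(v[2]);R=np.array([[c,-sn,0],[sn,c,0],[0,0,1]])
k=3;x0,y0=130,70
J=cv2.resize(I[y0:270,x0:380],None,fx=k,fy=k,interpolation=cv2.INTER_CUBIC)
t=np.linspace(0,2*np.pi,60);e1=np.array([0,1,0]);e2=np.cross(u,e1)
for s,rad in [(7,28),(41,9)]:
    X=np.array([m+s*u+rad*(np.cos(a)*e1+np.sin(a)*e2) for a in t])@R.T+[v[0],v[1],0]
    cv2.polylines(J,[((proj(w,X)-[x0,y0])*k).astype(int)],True,(0,0,255),1)
B=np.array([(42,35,10),(42,-35,10),(-42,-35,10),(-42,35,10)])@R.T+[v[0],v[1],0]
cv2.polylines(J,[((proj(w,B)-[x0,y0])*k).astype(int)],True,(0,0,255),1)
cv2.imwrite('pics/w5c.png',J);print(env.state()['eef_pos'],env.state()['ft_force'])
E
```

```text
[572.86840159 141.84682803 342.91438112] [ 0.24419791 -0.47111207 -1.74424846]
```

View pics/w5c.png

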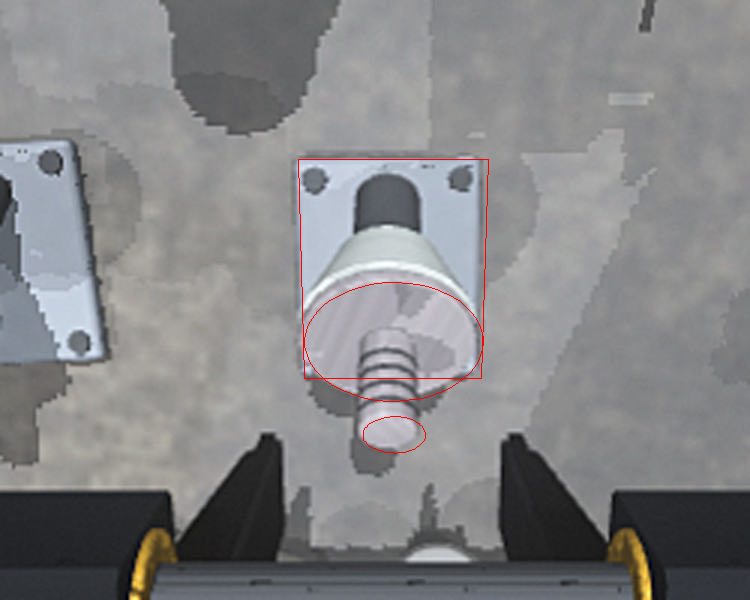

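Large cone sits in its holder with collar and knob where the home pose predicts. Now over the medium cone.

Request:
move_arm --commands '[[[-0.107,0.806,0],0.05,0],[[-0.107,0.806,0],0.05,0],[[-0.107,0.806,0],0.05,0],[[-0.107,0.806,0],0.05,0],[[-0.107,0.806,0],0.05,0],[[-0.107,0.806,0],0.05,0],[[0,0,0],0,0],[[0,0,0],0,0],[[0,0,0],0,0]]'

```text
t: 11.77
eef_pos: [553.3, 286.6, 339.7]
tcp_rot: [3.141, 0.001, 0.164]
ft_force: [-0.4, 0.2, -0.2]
opening: 0.502
grip_force: 0.0
```

```bash
python3 - <<'E'
from h import *
from scipy.optimize import minimize
w=read_camera('wrist');save(w,'w6');s=env.state();print(s['eef_pos'],s['tcp_rot'])
r=np.radians(35);u=np.array([-np.sin(r),0,np.cos(r)]);m=np.array([-10,0,66.])
for r_ in cut_out('cone_medium',w)[:3]:
    g=r_['region'];ys,xs=np.where(g);print(r_['confidence'],r_['at'],xs.min(),xs.max(),ys.min(),ys.max())
    if abs(r_['at'][0]-256)>60: continue
    # silhouette fit: hull of collar discs + knob discs
    t=np.linspace(0,2*np.pi,40);e1=np.array([0,1,0]);e2=np.cross(u,e1)
    C=lambda k,rad:[m+k*u+rad*(np.cos(a)*e1+np.sin(a)*e2) for a in t]
    A=np.array(C(2,24)+C(7,24));B=np.array(C(7,9)+C(41,9))
    def mask(v):
        c,sn=np.cos(.165),np.sin(.165);R=np.array([[c,-sn,0],[sn,c,0],[0,0,1]])
        M=np.zeros((384*4,512*4),np.uint8)
        for X in (A,B):
            h=cv2.convexHull((proj(w,X@R.T+[v[0],v[1],0])*4).astype(np.int32));cv2.fillConvexPoly(M,h,1)
        return cv2.resize(M*255,(512,384),interpolation=cv2.INTER_AREA)/255.
    f=lambda v:np.abs(mask(v)-g).sum()
    o=minimize(f,[581,291.5],method='Nelder-Mead',options=dict(initial_simplex=[[581,291.5],[585,291.5],[581,295]]));print(o.x,o.fun,g.sum())
E
```

```text
[553.41482379 286.22017927 339.91386062] [3.14112167e+00 1.04074576e-03 1.63194916e-01]
0.83 [261.5, 181.2] 232 283 158 214
[581.68897629 292.75577474] 144.05882352941177 1940
```

Request:
move_arm --commands '[[[0.01,0.02,-0.7],0,0],[[0.01,0.01,-0.7],0,0],[[0,0,-0.6],0,0],[[0,0,-0.5],0,0],[[0,0,0],0,0],[[0,0,0],0,-1],[[0,0,0],0,-1],[[0,0,0],0,-1],[[0,0,0],0,-1],[[0,0,0],0,-1]]'

```text
t: 12.7
eef_pos: [553.9, 287.9, 266.5]
tcp_rot: [-3.141, -0.001, 0.164]
ft_force: [-1.1, 3.4, 2.3]
opening: 0.207
grip_force: 1.9
```

Request:
move_arm --commands '[[[0,0,0],0,-1],[[0,0,0],0,-1]]'

```text
t: 12.87
eef_pos: [553.8, 288.4, 266.3]
tcp_rot: [-3.141, -0.001, 0.164]
ft_force: [-0.7, 4.9, 1.5]
opening: 0.185
grip_force: 29.9
```

Request:
move_arm --commands '[[[-0.14,-0.02,0.2],0,-1],[[-0.14,-0.02,0.2],0,-1],[[-0.28,-0.05,0.41],0,-1],[[-0.28,-0.05,0.41],0,-1],[[0,0,0.8],0,-1],[[0,0,0.8],0,-1],[[0,0,0.74],0,-1],[[0,0,0],0,-1]]'

```text
t: 13.53
eef_pos: [528.5, 283.7, 377.1]
tcp_rot: [-3.14, -0.006, 0.164]
ft_force: [0.2, -0.6, -1.2]
opening: 0.183
grip_force: 30.0
```

Request:
move_arm --commands '[[[-0.152,-0.896,0],-0.267,-1],[[-0.152,-0.896,0],-0.267,-1],[[-0.152,-0.896,0],-0.267,-1],[[-0.152,-0.896,0],-0.267,-1],[[-0.152,-0.896,0],-0.267,-1],[[-0.152,-0.896,0],-0.267,-1],[[-0.152,-0.896,0],-0.267,-1],[[-0.152,-0.896,0],-0.267,-1],[[-0.152,-0.896,0],-0.267,-1],[[-0.152,-0.896,0],-0.267,-1],[[-0.152,-0.896,0],-0.267,-1],[[-0.152,-0.896,0],-0.267,-1],[[-0.152,-0.896,0],-0.267,-1],[[-0.152,-0.896,0],-0.267,-1],[[-0.152,-0.896,0],-0.267,-1],[[-0.152,-0.896,0],-0.267,-1],[[-0.152,-0.896,0],-0.267,-1],[[-0.152,-0.896,0],-0.267,-1],[[0,0,0],0,-1],[[0,0,0],0,-1]]'

```text
t: 15.2
eef_pos: [445.9, -201.0, 371.8]
tcp_rot: [-3.141, 0.001, -0.223]
ft_force: [-0.3, 0.8, -2.6]
opening: 0.182
grip_force: 30.0
```

```bash
python3 - <<'E'
from h import *
w=read_camera('wrist');save(w,'w7');s=env.state();print(s['eef_pos'],s['tcp_rot'])
# predicted stand cheeks and held cone overlay
k=3;x0,y0=150,60;J=cv2.resize(w['image'][y0:260,x0:380,::-1],None,fx=k,fy=k,interpolation=cv2.INTER_CUBIC)
y=-.22;R=np.array([[np.cos(y),-np.sin(y),0],[np.sin(y),np.cos(y),0],[0,0,1]]);c0=np.array([484,-208.3,0])
def poly(X): cv2.polylines(J,[((proj(w,np.array(X)@R.T+c0)-[x0,y0])*k).astype(int)],True,(0,0,255),1)
poly([(50,60,10),(50,-60,10),(-50,-60,10),(-50,60,10)])
t=np.linspace(0,2*np.pi,50);poly([(19.25*np.cos(a),19.25*np.sin(a),79) for a in t])
for q in (40,-40): poly([(18,q-4,81),(18,q+4,81),(-18,q+4,81),(-18,q-4,81)])
cv2.imwrite('pics/w7c.png',J)
E
```

```text
[ 446.05491666 -200.14532688  371.88900838] [-3.14122505e+00  1.18001264e-03 -2.21723312e-01]
```

View pics/w7c.png

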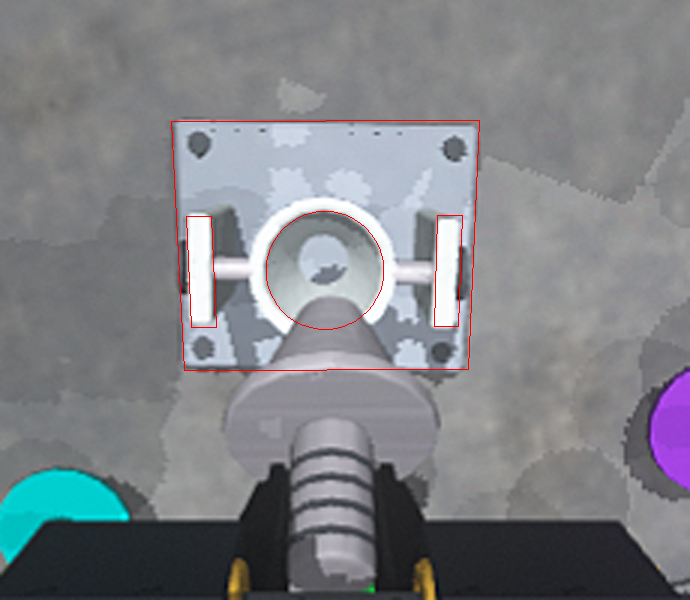

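Stand overlay agrees with the picture (cup ring centre about (323,270), cone tip heading into it). Lower and insert.

Request:
move_arm --commands '[[[0,0,-0.67],0,-1],[[0,0,-0.67],0,-1],[[0,0,-0.67],0,-1],[[0,0,0],0,-1],[[0.15,-0.033,-0.22],0,-1],[[0.15,-0.033,-0.22],0,-1],[[0.15,-0.033,-0.22],0,-1],[[0,0,0],0,-1]]'

```text
t: 15.92
eef_pos: [460.7, -202.9, 291.7]
tcp_rot: [-3.141, 0.001, -0.22]
ft_force: [-0.5, 0.1, -1.6]
opening: 0.185
grip_force: 30.0
```

Request:
move_arm --commands '[[[0.075,-0.016,-0.11],0,-1],[[0.075,-0.016,-0.11],0,-1],[[0.075,-0.016,-0.11],0,-1],[[0,0,0],0,-1]]'

```text
t: 16.25
eef_pos: [466.8, -204.1, 282.1]
tcp_rot: [-3.141, 0.002, -0.221]
ft_force: [-1.2, 5.2, -2.7]
opening: 0.186
grip_force: 30.0
```

Request:
move_arm --commands '[[[0.04,0.01,-0.08],0,-1],[[0.04,0.01,-0.08],0,-1],[[0,0,0],0,-1],[[0,0,0],0,-1]]'

```text
t: 16.58
eef_pos: [469.6, -203.5, 278.7]
tcp_rot: [-3.141, -0.002, -0.221]
ft_force: [0.8, 8.1, 9.1]
opening: 0.184
grip_force: 30.0
```

Request:
move_arm --commands '[[[0.098,-0.018,0.04],0,-1],[[0.098,-0.018,0.03],0,-1],[[0.098,-0.018,0.02],0,-1],[[0.098,-0.018,0.015],0,-1],[[0.098,-0.018,0.005],0,-1],[[0,0,0],0,-1],[[0,0,0],0,-1]]'

```text
t: 17.17
eef_pos: [483.8, -206.5, 281.2]
tcp_rot: [-3.142, 0.001, -0.221]
ft_force: [-3.5, 2.7, 1.5]
opening: 0.184
grip_force: 30.0
```

Request:
move_arm --commands '[[[0,0,-0.05],0,-1],[[0,0,-0.05],0,-1],[[0,0,0],0,-1]]'

```text
t: 17.42
eef_pos: [484.5, -206.6, 279.6]
tcp_rot: [3.141, -0.004, -0.221]
ft_force: [-1.3, 5.7, 14.3]
opening: 0.185
grip_force: 30.3
```

Request:
move_arm --commands '[[[0,0,0.05],0,-1],[[0,0,0],0,-0.6],[[0,0,0],0,-0.3],[[0,0,0],0,0],[[0,0,0],0,0],[[0,0,0.6],0,0],[[0,0,0.8],0,0],[[0,0,0.8],0,0],[[0,0,0],0,0],[[0,0,0],0,0],[[0,0,0],0,0]]'

```text
t: 18.33
eef_pos: [483.7, -206.6, 344.9]
tcp_rot: [3.142, 0.0, -0.221]
ft_force: [0.2, -0.3, -0.6]
opening: 0.499
grip_force: 0.0
```

```bash
cat > seat.py <<'E'
from h import *
import sys
w=read_camera('wrist');save(w,sys.argv[1]);s=env.state();print(s['t'],s['eef_pos'].round(1))
k=3;x0,y0=150,60;J=cv2.resize(w['image'][y0:260,x0:380,::-1],None,fx=k,fy=k,interpolation=cv2.INTER_CUBIC)
y=-.22;R=np.array([[np.cos(y),-np.sin(y),0],[np.sin(y),np.cos(y),0],[0,0,1]]);c0=np.array([484,-208,0])
t=np.linspace(0,2*np.pi,50)
def P(X): return proj(w,np.array(X)@R.T+c0)
def poly(X): cv2.polylines(J,[((P(X)-[x0,y0])*k).astype(int)],True,(0,0,255),1)
for q in (40,-40): poly([(18,q-4,81),(18,q+4,81),(-18,q+4,81),(-18,q-4,81)])
for z,rad in [(86,24),(120,9)]: poly([(rad*np.cos(a),rad*np.sin(a),z) for a in t])
cv2.imwrite('pics/%sc.png'%sys.argv[1],J)
# silhouette fit: tilt and height of the cone
def mask(v):
    th,dz,dy=v;Q=np.array([[np.cos(th),0,np.sin(th)],[0,1,0],[-np.sin(th),0,np.cos(th)]]);M=np.zeros((384*4,512*4),np.uint8)
    for part in ([(81,24),(86,24)],[(86,9),(120,9)]):
        X=np.array([(rad*np.cos(a),dy+rad*np.sin(a),z+dz-75) for z,rad in part for a in t])@Q.T+[0,0,75]
        cv2.fillConvexPoly(M,cv2.convexHull((P(X)*4).astype(np.int32)),1)
    return cv2.resize(M*255,(512,384),interpolation=cv2.INTER_AREA)/255.
from scipy.optimize import minimize
for r in cut_out('cone_medium',w)[:4]:
    g=r['region'];a=r['at']
    if abs(a[0]-256)>60 or a[1]>235: continue
    o=minimize(lambda v:np.abs(mask(v)-g).sum(),[0,0,0],method='Nelder-Mead',options=dict(initial_simplex=[[0,0,0],[.1,0,0],[0,4,0],[0,0,3]]))
    print(r['confidence'],a,'tilt,dz,dy',o.x.round(2),o.fun,g.sum())
E
python3 seat.py w8
```

```text
18.3833 [ 483.8 -206.6  344.6]
0.64 [262.9, 198.3] tilt,dz,dy [-0.06 -2.91 -0.19] 135.94117647058823 2023
```

View pics/w8c.png

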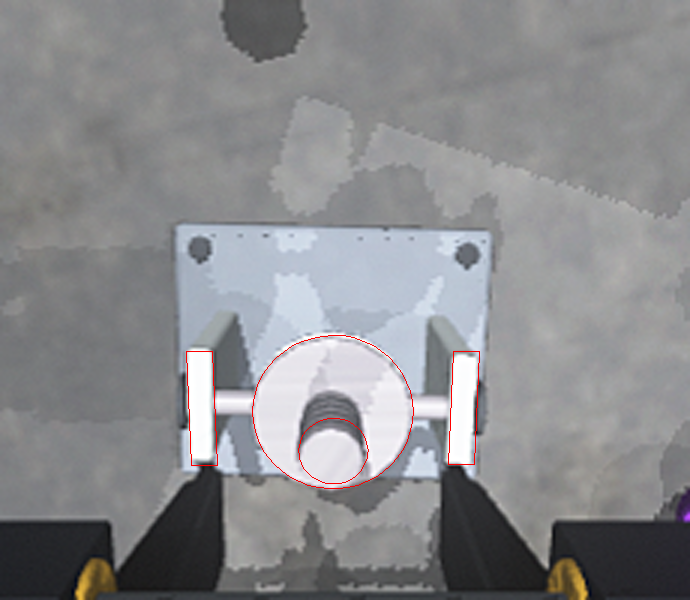

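The picture shows the medium cone upright and seated, with collar and knob on the predicted circles. Now I turn the tool 90° so the fingers straddle the knob along the stand's x.

Request:
move_arm --commands '[[[0,-0.05,0],1,-0.28],[[0,0,0],1,-0.28],[[0,0,0],1,-0.28],[[0,0,0],1,-0.28],[[0,0,0],1,-0.28],[[0,0,0],1,-0.28],[[0,0,0],1,-0.28],[[0,0,0],1,-0.28],[[0,0,0],1,-0.28],[[0,0,0],1,-0.28],[[0,0,0],1,-0.28],[[0,0,0],1,-0.28],[[0,0,0],1,-0.28],[[0,0,0],1,-0.28],[[0,0,0],1,-0.28],[[0,0,0],1,-0.28],[[0,0,0],1,-0.28],[[0,0,0],1,-0.28],[[0,0,0],1,-0.28],[[0,0,0],0.64,-0.28]]'

```text
t: 20.1
eef_pos: [483.9, -208.2, 344.5]
tcp_rot: [-3.14, -0.001, 1.355]
ft_force: [0.2, 0.1, 0.7]
opening: 0.359
grip_force: 0.0
```

Request:
move_arm --commands '[[[0,0,0],0,-0.28],[[0,0,0],0,-0.28]]'

```text
t: 20.27
eef_pos: [483.9, -208.2, 344.7]
tcp_rot: [-3.14, -0.0, 1.349]
ft_force: [0.1, 1.0, 0.6]
opening: 0.364
grip_force: 0.0
```

Request:
move_arm --commands '[[[0,0,-0.6],0,-0.28],[[0,0,-0.6],0,-0.28],[[0,0,-0.55],0,-0.28],[[0,0,0],0,-0.28],[[0.07,-0.015,0],0,-0.28],[[0.07,-0.015,0],0,-0.28],[[0.07,-0.015,0],0,-0.28],[[0.07,-0.016,0],0,-0.28],[[0.07,-0.016,0],0,-0.28],[[0.07,-0.016,0],0,-0.28],[[0.07,-0.016,0],0,-0.28],[[0.07,-0.016,0],0,-0.28],[[0,0,0],0,-0.28],[[0,0,0],0,-0.28]]'

```text
t: 21.43
eef_pos: [500.8, -211.9, 292.9]
tcp_rot: [3.141, 0.0, 1.351]
ft_force: [-0.9, -0.1, 1.1]
opening: 0.361
grip_force: 0.2
```

```bash
sed -i "s/    if abs(a\[0\].*/    print(a,r['confidence'])\n    if abs(a[0]-256)>110: continue/" seat.py; python3 seat.py w9; python3 - <<'E'
from h import *
for n in ['top','scene']:
    p=read_camera(n);save(p,n+'9')
    y=-.22;R=np.array([[np.cos(y),-np.sin(y),0],[np.sin(y),np.cos(y),0],[0,0,1]])
    for th in (0,.3): print(n,th,proj(p,R@[45*np.sin(th),0,75+45*np.cos(th)]+[484,-208,0]).round(1))
    for t in ('cone_medium','cone_large','cone_small'): print(t,[(np.round(r['at'],1).tolist(),round(r['confidence'],2)) for r in cut_out(t,p)][:4])
E
```

```text
21.4833 [ 500.7 -211.9  292.9]
[248.0, 216.9] 0.88
0.88 [248.0, 216.9] tilt,dz,dy [ 0.31 -0.03  0.89] 709.4705882352941 2826
top 0 [[328.7 221.2]]
top 0.3 [[329.6 216.5]]
cone_medium []
cone_large [([304.5, 218.5], 0.73), ([199.2, 184.2], 0.53), ([280.6, 252.2], 0.49)]
cone_small [([267.2, 186.2], 0.45), ([203.9, 187.8], 0.3)]
scene 0 [[332.7 178.5]]
scene 0.3 [[330.2 176.8]]
cone_medium [([197.6, 217.2], 0.25)]
cone_large [([385.9, 228.2], 0.72), ([390.0, 205.2], 0.72)]
cone_small [([260.4, 195.7], 0.59), ([257.1, 215.0], 0.52)]
```

Request:
move_arm --commands '[[[0.04,-0.009,0],0,-0.28],[[0.04,-0.009,0],0,-0.28],[[0,0,0],0,-0.28],[[0,0,0],0,-0.28],[[0,0,0],0,-0.28]]'

```text
t: 22.35
eef_pos: [503.2, -212.5, 292.9]
tcp_rot: [3.141, 0.0, 1.351]
ft_force: [-0.2, -0.9, 0.2]
opening: 0.363
grip_force: 0.3
```

```bash
python3 seat.py w10
```

```text
22.4 [ 503.1 -212.4  292.9]
[247.2, 218.6] 0.95
0.95 [247.2, 218.6] tilt,dz,dy [0.38 0.61 0.89] 762.964705882353 2828
```

Request:
move_arm --commands '[[[-0.091,0.02,0],0,-0.28],[[-0.091,0.02,0],0,-0.28],[[-0.091,0.02,0],0,-0.28],[[-0.091,0.02,0],0,-0.28],[[-0.091,0.02,0],0,-0.28],[[-0.091,0.02,0],0,-0.28],[[-0.091,0.02,0],0,-0.28],[[-0.091,0.021,0],0,-0.28],[[-0.091,0.021,0],0,-0.28],[[-0.091,0.021,0],0,-0.28],[[-0.091,0.021,0],0,-0.28],[[-0.091,0.021,0],0,-0.28],[[-0.091,0.021,0],0,-0.28],[[-0.091,0.021,0],0,-0.28],[[0,0,0],0,-0.28],[[0,0,0],0,-0.28],[[0,0,0],0,-0.28]]'

```text
t: 23.87
eef_pos: [464.9, -203.9, 293.0]
tcp_rot: [3.141, 0.0, 1.351]
ft_force: [0.1, 0.5, -0.2]
opening: 0.36
grip_force: 0.4
```

```bash
python3 seat.py w11
```

```text
23.9167 [ 465.  -203.9  292.9]
[280.7, 215.6] 0.69
0.69 [280.7, 215.6] tilt,dz,dy [-0.46 -2.88  0.33] 678.9411764705882 2788
```

Request:
move_arm --commands '[[[0.07,-0.016,0],0,-0.28],[[0.07,-0.016,0],0,-0.28],[[0.07,-0.016,0],0,-0.28],[[0.07,-0.016,0],0,-0.28],[[0.07,-0.015,0],0,-0.28],[[0.07,-0.015,0],0,-0.28],[[0.07,-0.015,0],0,-0.28],[[0.07,-0.015,0],0,-0.28],[[0.07,-0.016,0],0,-0.28],[[0,0,0],0,-0.28],[[0,0,0.3],0,-0.28],[[0,0,0.6],0,-0.28],[[0,0,0.85],0,-0.28],[[0,0,0],1,-0.28],[[0,0,0],1,-0.28],[[0,0,0],0,-0.28],[[0,0,0],0,-0.28]]'

```text
t: 25.38
eef_pos: [483.6, -208.0, 345.9]
tcp_rot: [3.141, 0.0, 1.508]
ft_force: [0.6, 0.6, 0.2]
opening: 0.361
grip_force: 0.0
```

Request:
move_arm --commands '[[[0,0,0],-1,0],[[0,0,0],-1,0],[[0,0,0],-1,0],[[0,0,0],-1,0],[[0,0,0],-1,0],[[0,0,0],-1,0],[[0,0,0],-1,0],[[0,0,0],-1,0],[[0,0,0],-1,0],[[0,0,0],-1,0],[[0,0,0],-1,0],[[0,0,0],-1,0],[[0,0,0],-1,0],[[0,0,0],-1,0],[[0,0,0],-1,0],[[0,0,0],-1,0],[[0,0,0],-1,0],[[0,0,0],-1,0],[[0,0,0],-1,0],[[0,0,0],-1,0]]'

```text
t: 27.05
eef_pos: [483.8, -208.0, 345.4]
tcp_rot: [-3.141, 0.001, -0.096]
ft_force: [1.1, 0.5, 0.2]
opening: 0.5
grip_force: 0.0
```

Request:
move_arm --commands '[[[0,0,0],-1,0],[[0,0.05,0],-0.64,0],[[0,0,0],0,0],[[0,0,0],0,0],[[0,0,0],0,0]]'

```text
t: 27.47
eef_pos: [483.8, -206.6, 345.4]
tcp_rot: [3.142, 0.0, -0.22]
ft_force: [0.0, 1.0, 0.8]
opening: 0.504
grip_force: 0.0
```

```bash
python3 seat.py w12; python3 - <<'E'
import cv2,numpy as np
a,b=[cv2.imread(f'pics/{n}.png')[150:245,190:330].astype(int) for n in('w8','w12')]
g=lambda x:cv2.cvtColor(x.astype(np.uint8),cv2.COLOR_BGR2GRAY).astype(np.float32)
print(np.abs(a-b).mean(),cv2.phaseCorrelate(g(a),g(b)),cv2.phaseCorrelate(g(a)[30:80,40:100],g(b)[30:80,40:100]))
E
```

```text
27.5167 [ 483.8 -206.6  345.4]
[260.9, 198.2] 0.94
0.94 [260.9, 198.2] tilt,dz,dy [-0.06 -2.75  0.31] 114.25098039215686 2028
[58.0, 129.9] 0.67
2.0877443609022555 ((0.06665630672186751, 0.01881102798814993), 0.9857351069373114) ((0.04745206097635801, -0.09883633567527639), 1.0232283544540406)
```

```bash
python3 -c "
from cell import env
print(env.job_done())"
```

```text
the job is handed in; nothing more can be done
None
```

I handed the job in at about 27.5 s of the 64 s allowed. The large cone is back home in its leaning holder. The medium cone is fully seated in the swing cup, which I rocked about 22° away from the robot, then about 26° towards it, and it came back upright with the cone still seated; all of this was measured from the camera images, and no verdict was returned.

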